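# Lean the photo frame on the back panel and chock it with the cup

### The job

Take the photo frame that blocks the lidded ceramic box and lean it, upright and picture outward, against the middle of the low wooden panel, square to it, its foot on the tray and its back resting on the panel at a stable angle. Then stand the empty steel cup upright right up against the middle of the frame's foot so it cannot slide. Let nothing fall over, and leave the ceramic box, diffuser, remote and bottle opener where they are.

Things in the scene. Friction and masses are not known exactly. Their poses are not given: they have to be found in the camera images.
- frame_center (a point): photo frame, dark wood, a rigid slab 12 mm thick, 150 wide, 200 high, about 0.3 kg; the point is its centre. Own z runs up the frame, y along its width, x out of the picture. At the start it stands on its lower edge, leaning back 24 degrees from vertical on the top edge of the ceramic box's +x side, picture away from the robot and upward. Its upper edge is free to grip across the thickness.
- frame_foot (a point): middle of the lower front edge of the photo frame (6 mm in front of its mid-plane and 100 mm below its centre, in the frame's own axes); same axes as the frame
- panel: low upright panel of light wood, fixed to the tray: 18 mm thick (x), 190 wide (y), 120 high. Origin at the centre of its underside, on the tray floor. Own x points out of the face to lean on, away from the robot (that face is 9 mm from the origin); z up. Two feet 30 mm high reach 44 mm behind the origin. It stands left or right on the tray, the ceramic box on the other side.
- cup_center (a point): empty stainless steel cup, straight-sided, open at the top, 60 mm outside diameter, 85 mm high, 3 mm wall, 0.13 kg, standing upright on the tray. The point is on its axis, half-way up; own z up
- box_top (a point): white ceramic box with a lid, 90 mm (own x) by 120 mm (own y), 105 mm high, 0.95 kg, loose, with a knob of 20 mm diameter and 14 mm height on the lid. The point is the centre of the lid's top; own z up. Leave in place
- diffuser_mid (a point): yellow plastic mosquito repellent diffuser, round, 64 mm diameter, 96 mm high with its white press button; the point is on its axis 45 mm above the tray. Leave in place
- remote_mid (a point): grey ceiling fan remote lying flat, 165 mm (own x) by 46 mm by 18 mm; the point is its centre. Leave in place
- opener_mid (a point): red plastic bottle opener lying flat, 142 mm long (own x), 10 mm thick, 24 mm wide handle, with a 44 mm wide square-eyed head at the +x end; the point lies in the handle near the middle, half-way up. Leave in place
- tray: fixed white melamine tray, 500 mm (x) by 740 mm (y); origin under its centre on the work surface; its floor is 6 mm above the work surface (world z = 0.006) and its rim 14 mm above it. All the things stand on its floor
Not all that is in view belongs to the job. There is more than one size of the part that bears cup_center; the job needs the smallest.

How it is judged (in metres and radians):
On the way:
1. the frame leans on the panel, let go and at rest (x of frame_foot in the frame of panel between 0.02 and 0.11 m and y of frame_foot in the frame of panel between -0.045 and 0.045 m and z of frame_foot in the frame of panel below 0.012 m and x of panel in the frame of frame_center below 0 m and angle between frame_center's own z axis and vertical between 0.14 and 0.6 rad and angle between the y axis of frame_center and the y axis of panel, either way round below 0.17 rad and contact force between frame and panel above 0.05 N and contact force between frame and the fingers below 0.05 N and linear speed of frame below 0.02 m/s and angular speed of frame below 0.1 rad/s), for 0.3 s.
At the end, for the whole second after the job is handed in: frame on the tray, released, at rest, touching the panel, picture outward, leaning 8 to 34 deg, within 45 mm of the panel's middle, square to it within 10 deg, foot 20 to 110 mm out; cup upright on the tray, released, its axis within 48 mm of the middle of the frame's lower front edge (all of step 1 and horizontal distance between cup_center and frame_foot below 0.048 m and angle between cup_center's own z axis and vertical below 0.08 rad and height (world z) of cup_center below 0.053 m and contact force between cup and the fingers below 0.05 N and linear speed of cup below 0.02 m/s).
It fails at once if the ceramic box, diffuser, remote or bottle opener is shifted by more than 25 mm (distance of any of box_top, diffuser_mid, remote_mid, opener_mid from where it was at the start of the episode above 0.025 m).
It fails at once if the photo frame falls flat (angle between frame_center's own z axis and vertical above 1.2 rad).
It fails at once if the cup is knocked over (angle between cup_center's own z axis and vertical above 0.8 rad).
It also fails if it takes over 64 s, if anything falls off the work surface, if the arm or the gripper's body presses on something with over 40 N, if the wrist force passes 120 N, or if a joint passes its speed limit or range.

### The arm

A 7-joint arm with a two-finger parallel gripper is mounted at the origin on the work surface. World frame = base frame: x ahead of the robot, y to its left, z up, the work surface at z = 0. Lengths are in mm, angles in degrees, forces in N, time in s.
With the tool pointing down it reaches from about 400 to 875 mm from the base axis. Payload 19.3 kg.
Tool frame: the origin (TCP) lies between the finger pads; the fingertips stand 8 mm ahead of it and the grasp point (between the pads) lies 11 mm behind it; z points along the fingers, y is the line along which they close (so a half turn about z gives the same grasp; the last joint's range is limited). The gripper opens to 85 mm and grips with 20 to 120 N. Pads are 22 mm wide; open, the fingers measure 114 mm over their backs; the gripper's body (76 mm by 85 mm) begins 54 mm behind the grasp point. The pads swing forward as they close: fully open they stand 13 mm farther back than shut.
Start: joints at [59.805, 29.874, -2.08, 91.645, 1.215, 58.505, -6.463], TCP at [275.646, -560.922, 239.291] pointing down, gripper open.
Joint ranges: [-166.77, 166.77], [-17.47, 122.26], [-85.68, 81.53], [9.62, 139.38], [-72.42, 252.41], [9.2, 110.78], [-144.41, 144.41]. Speed limits (degrees/s): [108.29, 108.29, 136.94, 136.94, 172.46, 172.46, 172.46].

### API

Orientations are given as [roll, pitch, yaw] about the fixed x, y, z axes, in that order (R = Rz(yaw) Ry(pitch) Rx(roll)).
In Python, from workcell import r gives the robot as it stands.
- The arm moves only by the tool play_rows, never from a script. Its argument "targets" is a list that holds one entry, the list of rows, each a list of 7 numbers: the shift along the tool's x, y, z in m, then the turn, a rotation vector about the tool's x, y, z in degrees, then the gripper's target within -1 to 1 (fully open at 1, half-way at 0, shut at -1). In form: [[[x, y, z, ax, ay, az, claw], ...]]. A call has exactly 10 rows; each row is the pose to reach, as a shift and turn from the pose commanded when the call began, along the tool's axes at that moment; what a row does not reach only later rows make up. A row lasts 1/10 s, in which the tool goes at most 50 mm and 8.59 degrees, less where a joint would pass 70% of its speed; a pose out of reach is approached as far as the arm can. A call with a gripper value outside its range is refused whole. The fingers move at their own pace and stop on an object; "newtons" is the grip in N (left out, the last holds). Time passes only in rows, so rows that repeat a pose let the fingers close, or fill a call up. It gives the time, the measured TCP pose, the force, the opening and the grip force at its end, in the units of the state.
- r.sense(): the state, without advancing time (a new reading comes with each control period).
- r.grab_frame(name): name is "scene" or "top" or "wrist"; returns a dict with "img" (480x640x3 uint8, red, green, blue), "K" (3x3 intrinsics, pixels), "rvec" (rotation vector, rad) and "tvec" (3), from world to camera coordinates, as OpenCV has them. Camera axes: x right, y down, z forward; pixel columns grow to the right and rows downward; lengths in mm; the calibration is good to about 2 mm. A picture is of the moment at which its call begins. There is no depth.
- r.close_job(): hands the job in; it is judged then, once.
The state is a dict: "t": time; "qpos": joint angles; "dq": joint speeds; "tau": joint torques, N m; "eef_pos": TCP position; "tcp_rot": TCP orientation; "ft_force": force on the tool from outside, world axes, zero at the start; "ft_torque": the same for the moment, N m; "grip_width": opening from 0.0 (shut) to 1.0 (fully open); "finger_force": force on a finger pad.
Only numpy, scipy, OpenCV 4.12 (cv2) and the standard library are available. Lean on these libraries where they do the work, as an engineer would, in place of code of your own. Each camera call takes 0.05 s, during which the arm holds its last target. There are 200 camera calls.

## Working session

There is one attempt and no reset: what is moved stays moved. The work goes in short steps, Python scripts to look and compute and a tool call to move; the robot and the scene stay as the last step left them, time stands still between calls to the robot, and variables do not carry over. Pictures are saved under pics/ and viewed, at most 10 in all, crops included, and the job is handed in when it is done.

Besides the shell and the picture viewer there is one more tool, called after "Request:" by a JSON object that holds its "fn" and its "kwargs". play_rows: Moves the arm, as the interface text tells. Its arguments: {"type":"object","properties":{"targets":{"type":"array"},"newtons":{"type":"number"}},"required":["targets"]}

```bash
mkdir -p pics; ls; python3 - <<'E'
from workcell import r
import cv2,pickle,numpy as np
d={}
for n in("scene","top"):
    f=r.grab_frame(n); d[n]=f; cv2.imwrite(f"pics/{n}0.png",f["img"][:,:,::-1]); R=cv2.Rodrigues(np.array(f["rvec"],float))[0]; print(n,(-R.T@np.array(f["tvec"]).ravel()).round(),np.diag(f["K"]))
pickle.dump(d,open("v0.pkl","wb"))
s=r.sense();print(s)
E
```

```text
pics
scene [ 983. -541.  990.] [456.6450499 456.6450499   1.       ]
top [ 425. -141. 1520.] [602.69310069 602.69310069   1.        ]
{'t': 0.1, 'qpos': array([59.80480671, 29.90396187, -2.08097804, 91.67036314,  1.21419835,
       58.50464673, -6.46484559]), 'dq': array([ 0.02980763, -0.14371201, -0.0080027 , -0.06315038, -0.06030515,
       -0.1227753 ,  0.04833283]), 'tau': array([ 5.45069357e-03, -9.28485847e+01,  1.98447973e+00, -3.70528615e+01,
        1.80970109e-02,  5.41756410e-03, -2.37149010e-05]), 'eef_pos': array([ 275.51632804, -560.66941547,  238.80366743]), 'tcp_rot': array([-1.79943194e+02,  3.79894896e-03,  2.61698993e+01]), 'ft_force': array([ 0.03181924,  0.22720542, -0.12941018]), 'ft_torque': array([ 0.03833008, -0.02626944,  0.02307797]), 'finger_force': 0.0, 'grip_width': 1.005406598310604}
```

View pics/scene0.png

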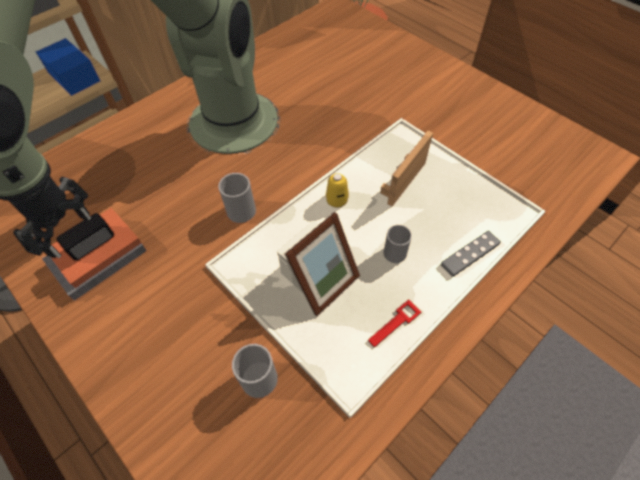

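View pics/top0.png

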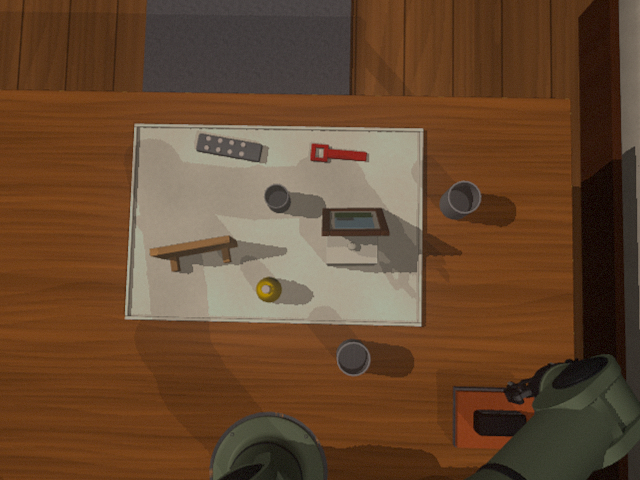

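The top view shows the panel from (150,252) to (237,240) with its feet toward the robot. The frame is at (325–389, 208–236), in front of the box. The tray cup is at (277,198), and two larger cups stand off the tray. Next I'll measure with masks.

```bash
cat > h.py <<'E'
import cv2,numpy as np,pickle
def cam(f):
    R=cv2.Rodrigues(np.array(f["rvec"],float))[0]; t=np.array(f["tvec"],float).ravel(); return np.array(f["K"],float),R,t
def ray(f,p):
    K,R,t=cam(f); d=R.T@np.linalg.solve(K,[p[0],p[1],1.]); return -R.T@t,d/np.linalg.norm(d)
def onz(f,p,z):
    c,d=ray(f,p); return c+d*(z-c[2])/d[2]
def proj(f,X):
    K,R,t=cam(f); q=K@(R@np.array(X,float)+t); return q[:2]/q[2]
def blobs(m,amin=60):
    cs,_=cv2.findContours(m.astype(np.uint8),cv2.RETR_EXTERNAL,cv2.CHAIN_APPROX_NONE)
    return sorted([c for c in cs if cv2.contourArea(c)>amin],key=cv2.contourArea)[::-1]
E
python3 - <<'E'
from h import *
d=pickle.load(open("v0.pkl","rb"));f=d["top"];im=f["img"]
hsv=cv2.cvtColor(im,cv2.COLOR_RGB2HSV)
roi=np.zeros(im.shape[:2],bool);roi[132:316,142:416]=1
H,S,V=[hsv[...,i].astype(int) for i in range(3)]
wood=roi&(S>85)&(H>5)&(H<24)
for c in blobs(wood):
    b=cv2.boxPoints(cv2.minAreaRect(c)); print("wood",cv2.contourArea(c),b.round(1).tolist(),"z126",[onz(f,p,126)[:2].round().tolist() for p in b])
grey=roi&(S<60)&(V<125)
for c in blobs(grey):
    e=cv2.minAreaRect(c);print("grey",cv2.contourArea(c),np.round(e[0],1),np.round(e[1],1),onz(f,e[0],50).round())
big=cv2.resize(im[190:310,140:400],None,fx=3,fy=3,interpolation=cv2.INTER_CUBIC)
cv2.imwrite("pics/crop.png",big[:,:,::-1])
E
```

```text
wood 1642.0 [[322.0, 208.0], [388.0, 208.0], [388.0, 235.0], [322.0, 235.0]] z126 [[638.0, -121.0], [641.0, -274.0], [578.0, -275.0], [575.0, -122.0]]
wood 1180.0 [[148.6999969482422, 248.3000030517578], [234.8000030517578, 233.6999969482422], [239.1999969482422, 260.1000061035156], [153.1999969482422, 274.70001220703125]] z126 [[535.0, 282.0], [573.0, 81.0], [512.0, 69.0], [473.0, 268.0]]
wood 472.0 [[256.0, 277.0], [281.0, 277.0], [281.0, 301.0], [256.0, 301.0]] z126 [[473.0, 28.0], [475.0, -30.0], [419.0, -31.0], [418.0, 27.0]]
grey 2316.5 [371. 240.] [64. 88.] [ 573. -241.   50.]
grey 1285.5 [293.7 203.1] [62.1 27.9] [660. -50.  50.]
grey 1260.5 [230.7 254. ] [ 22.7 110.2] [531. 102.  50.]
grey 1248.0 [232.  147.9] [71.6 19.1] [796. 108.  50.]
grey 581.0 [294.3 293.5] [37.6 24.3] [438. -57.  50.]
grey 547.5 [354.  219.5] [17. 48.] [ 623. -199.   50.]
```

View pics/crop.png

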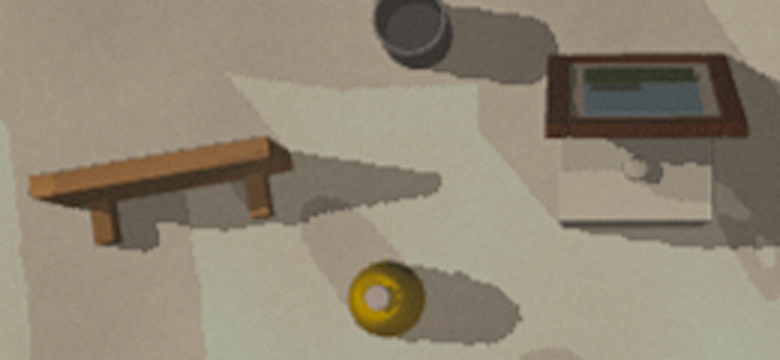

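The crop shows these points:
- **Panel:** top-front edge (30,177)–(268,137) and top-back edge (32,197)–(268,157).
- **Frame:** foot edge (548,55)–(727,55) and top-back edge (545,136)–(748,136).
- **Cup:** rim around (411,25).

```bash
python3 - <<'E'
from h import *
d=pickle.load(open("v0.pkl","rb"));f=d["top"]
P=lambda x,y,z:onz(f,(140+(x+.5)/3-.5,190+(y+.5)/3-.5),z).round(1)
print("panel",P(30,177,126),P(268,137,126),P(32,197,126),P(268,157,126))
print("frame foot",P(548,55,11),P(727,55,11),"top",P(545,136,189),P(748,136,189))
print("box",P(560,222,111),P(711,222,111),P(638,169,118))
print("diff",P(377,297,102))
# cup: rim/body from full mask; rim ellipse left/right/top extents
im=f["img"][175:220,255:310].astype(int); big=cv2.resize(f["img"][178:218,258:298],None,fx=12,fy=12,interpolation=cv2.INTER_CUBIC)
cv2.imwrite("pics/cup.png",big[:,:,::-1])
K,R,t=cam(f);print(R.round(3))
s=d["scene"]
for X in ([0,0,0],):pass
a,b=P(30,177,126),P(268,137,126)
for X in (a,b):print("scene proj panel",proj(s,X).round(1))
for X in (P(545,136,189),P(748,136,189)):print("scene proj frame top",proj(s,X).round(1))
cv2.imwrite("pics/sc.png",cv2.resize(s["img"][110:330,250:450],None,fx=2.7,fy=2.7,interpolation=cv2.INTER_CUBIC)[:,:,::-1])
E
```

```text
panel [533.8 279.3 126. ] [569.1  94.7 126. ] [518.2 277.  126. ] [553.5  94.1 126. ]
frame foot [ 655.5 -119.9   11. ] [ 658.7 -270.4   11. ] top [ 567.8 -121.5  189. ] [ 571.  -271.5  189. ]
box [ 508.9 -133.7  111. ] [ 511.6 -251.3  111. ] [ 551.1 -193.4  118. ]
diff [447.4   8.5 102. ]
[[ 0.024 -1.    -0.019]
 [-0.996 -0.022 -0.087]
 [ 0.087  0.021 -0.996]]
scene proj panel [432.4 132.9]
scene proj panel [396.7 177.6]
scene proj frame top [334.4 211.8]
scene proj frame top [283.6 254.2]
```

View pics/cup.png

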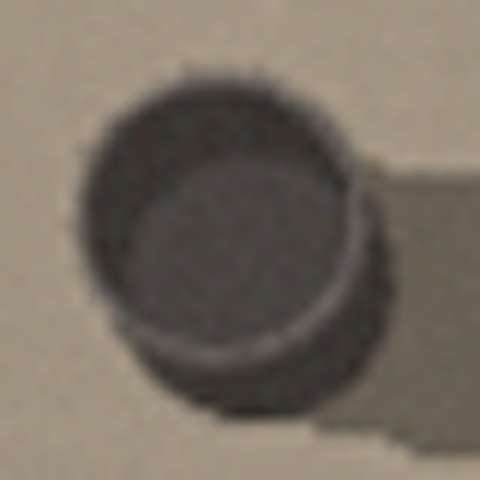

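View pics/sc.png

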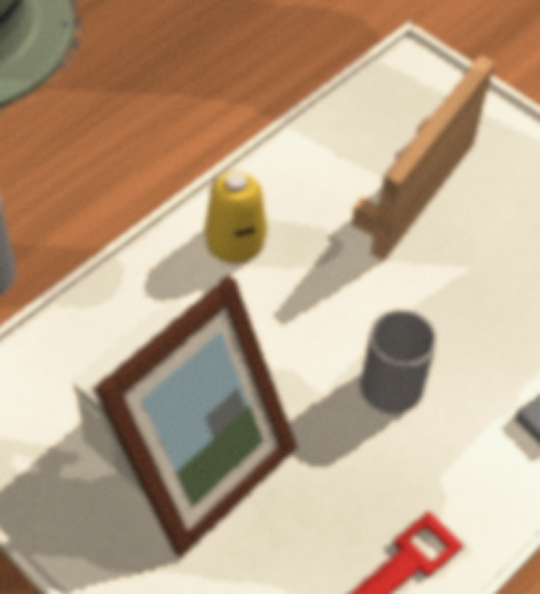

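Sizes check out: frame 150 mm wide, panel 188 mm wide, and panel yaw about 10.8°. The cup picture shows its rim centred near (218,217) in the crop. The scene crop agrees with the projected points.

```bash
cat >> h.py <<'E'
from scipy.spatial.transform import Rotation as Ro
c,s=np.cos,np.sin
def lean_axes(yaw,lean):   # frame axes as columns x,y,z
    return (Ro.from_euler('z',yaw,degrees=True)*Ro.from_euler('y',-lean,degrees=True)).as_matrix()
def tool_frame(yaw,lean):  # tool x=yf, y=xf, z=-zf
    A=lean_axes(yaw,lean); return np.c_[A[:,1],A[:,0],-A[:,2]]
def down(yaw): return Ro.from_euler('xyz',[180,0,yaw],degrees=True).as_matrix()
def go(r,p,R):
    st=r.sense(); R0=Ro.from_euler('xyz',st["tcp_rot"],degrees=True)
    sh=R0.inv().apply(np.array(p)-st["eef_pos"])/1000; rv=(R0.inv()*Ro.from_matrix(R)).as_rotvec(degrees=True)
    print("to",np.round(p,1),"shift",sh.round(4).tolist(),"rv",rv.round(2).tolist(),"dist",np.linalg.norm(sh).round(3),np.linalg.norm(rv).round(1))
FC=np.array([613,-196,99.8]); FY=1.2; PY=10.8; PM=np.array([551.4,187,6.]) # panel face middle, floor
PX=np.array([c(np.radians(PY)),s(np.radians(PY)),0])
E
python3 - <<'E'
from h import *
from workcell import r
d=pickle.load(open("v0.pkl","rb"));f=d["top"]
p=(258+(218+.5)/12-.5,178+(217+.5)/12-.5)
print("cup",onz(f,p,91).round(1), "dia",np.linalg.norm(onz(f,(p[0]-11.6,p[1]),91)-onz(f,(p[0]+11.6,p[1]),91)))
A=lean_axes(FY,24); top=FC+100*A[:,2]
T=tool_frame(FY,24)
g=FC+76*A[:,2]; pre=g+100*A[:,2]
print("g",g,"pre",pre)
go(r,pre,T)
go(r,pre+[0,-150,60],T)
E
```

```text
cup [671.   -8.4  91. ] dia 55.805950468600045
g [ 582.09479464 -196.64737177  169.22945478] pre [ 541.43005073 -197.49917672  260.58400055]
to [ 541.4 -197.5  260.6] shift [0.3988, -0.2087, -0.0216] rv [-21.41, 13.58, -64.04] dist 0.451 68.9
to [ 541.4 -347.5  320.6] shift [0.3327, -0.0741, -0.0817] rv [-21.41, 13.58, -64.04] dist 0.35 68.9
```

Request:
{"fn": "play_rows", "kwargs": {"targets": [[[0.02, -0.005, -0.02, -1.1, 0.7, -3.2, 0.2], [0.05, -0.011, -0.035, -3.2, 2.0, -9.6, 0.2], [0.09, -0.02, -0.05, -5.6, 3.5, -16.6, 0.2], [0.13, -0.03, -0.06, -8.1, 5.2, -24.3, 0.2], [0.17, -0.038, -0.07, -10.7, 6.8, -32.0, 0.2], [0.21, -0.047, -0.08, -13.3, 8.4, -39.7, 0.2], [0.25, -0.056, -0.082, -15.8, 10.0, -47.4, 0.2], [0.29, -0.064, -0.082, -18.4, 11.7, -55.1, 0.2], [0.32, -0.071, -0.082, -20.3, 12.9, -60.8, 0.2], [0.333, -0.074, -0.082, -21.4, 13.6, -64.0, 0.2]]], "newtons": 30}}

```text
t: 1.1
eef_pos: [543.5, -345.2, 321.1]
tcp_rot: [155.9, 0.0, 91.5]
ft_force: [0.2, -0.7, -0.0]
grip_width: 0.602
finger_force: 0.0
```

```bash
python3 - <<'E'
from h import *
from workcell import r
s_=r.sense();print({k:np.round(s_[k],2) for k in("t","qpos","eef_pos","tcp_rot","ft_force","grip_width")})
A=lean_axes(FY,24);T=tool_frame(FY,24)
go(r,FC+150*A[:,2],T);go(r,FC+76*A[:,2],T)
E
```

```text
{'t': np.float64(1.1), 'qpos': array([ 55.16,  20.79, -27.96,  99.68,  -4.45,  41.17,  34.89]), 'eef_pos': array([ 543.5 , -345.19,  321.1 ]), 'tcp_rot': array([1.5588e+02, 2.0000e-02, 9.1540e+01]), 'ft_force': array([ 0.21, -0.74, -0.02]), 'grip_width': np.float64(0.6)}
to [ 552.  -197.3  236.8] shift [0.1477, -0.023, 0.082] rv [0.12, -0.12, 0.32] dist 0.17 0.4
to [ 582.1 -196.6  169.2] shift [0.1475, -0.0232, 0.156] rv [0.12, -0.12, 0.32] dist 0.216 0.4
```

Request:
{"fn": "play_rows", "kwargs": {"targets": [[[0.015, -0.002, 0.008, 0, 0, 0, 0.2], [0.04, -0.006, 0.022, 0, 0, 0, 0.2], [0.07, -0.011, 0.039, 0, 0, 0, 0.2], [0.1, -0.016, 0.055, 0, 0, 0.2, 0.2], [0.125, -0.02, 0.07, 0, 0, 0.3, 0.2], [0.14, -0.022, 0.078, 0, 0, 0.3, 0.2], [0.147, -0.023, 0.082, 0, 0, 0.3, 0.2], [0.148, -0.023, 0.082, 0, 0, 0.3, 0.2], [0.148, -0.023, 0.082, 0, 0, 0.3, 0.2], [0.148, -0.023, 0.082, 0, 0, 0.3, 0.2]]]}}

```text
t: 2.1
eef_pos: [551.3, -200.5, 237.4]
tcp_rot: [155.9, -0.1, 90.8]
ft_force: [0.0, -0.2, -0.5]
grip_width: 0.604
finger_force: 0.0
```

```bash
python3 - <<'E'
from h import *
from workcell import r
f=r.grab_frame("wrist");im=f["img"].copy()
A=lean_axes(FY,24)
for y in(-75,75):
  for x in(-6,6):
    q=proj(f,FC+A@np.array([x,y,100]));print(x,y,q.round());cv2.circle(im,tuple(int(v) for v in q),4,(0,255,0),1)
cv2.imwrite("pics/w1.png",im[:,:,::-1])
go(r,FC+76*A[:,2],tool_frame(FY,24))
E
```

```text
-6 -75 [313. 370.]
6 -75 [330. 370.]
-6 75 [309. 139.]
6 75 [332. 138.]
to [ 582.1 -196.6  169.2] shift [0.0033, 0.0004, 0.0748] rv [0.06, 0.08, -0.38] dist 0.075 0.4
```

View pics/w1.png

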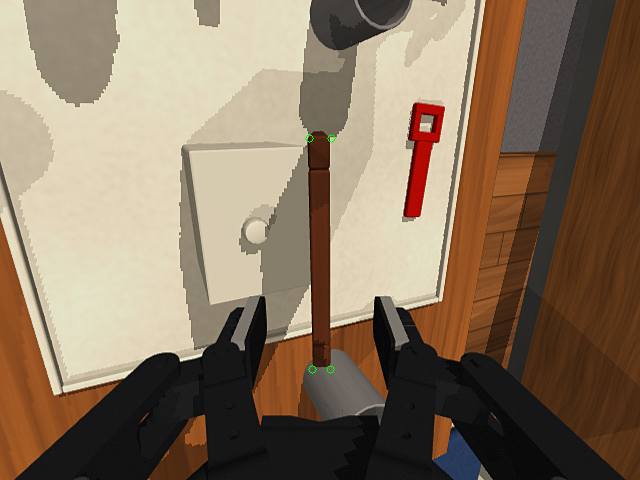

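The wrist view shows the frame's upper edge as a narrow strip from (319,138) to (321,368). It lies on the projected corners and is centred between the fingers. I'll descend and grip.

Request:
{"fn": "play_rows", "kwargs": {"targets": [[[0.001, 0, 0.008, 0, 0, 0, 0.2], [0.002, 0, 0.022, 0, 0, -0.2, 0.2], [0.003, 0, 0.04, 0, 0, -0.4, 0.2], [0.003, 0, 0.057, 0, 0, -0.4, 0.2], [0.003, 0, 0.069, 0, 0, -0.4, 0.2], [0.003, 0, 0.075, 0, 0, -0.4, 0.2], [0.003, 0, 0.075, 0, 0, -0.4, -0.3], [0.003, 0, 0.075, 0, 0, -0.4, -0.6], [0.003, 0, 0.075, 0, 0, -0.4, -1], [0.003, 0, 0.075, 0, 0, -0.4, -1]]], "newtons": 40}}

```text
t: 3.15
eef_pos: [581.8, -196.0, 169.0]
tcp_rot: [155.9, 0.1, 91.2]
ft_force: [1.3, 1.0, -0.5]
grip_width: 0.129
finger_force: 44.1
```

Request:
{"fn": "play_rows", "kwargs": {"targets": [[[0, 0, 0, 0, 0, 0, -1], [0, 0, 0, 0, 0, 0, -1], [0, 0, 0, 0, 0, 0, -1], [0, 0.001, -0.002, 0, 0, 0, -1], [0, 0.003, -0.006, 0, 0, 0, -1], [0, 0.006, -0.013, 0, 0, 0, -1], [0, 0.01, -0.022, 0, 0, 0, -1], [0, 0.014, -0.032, 0, 0, 0, -1], [0, 0.017, -0.038, 0, 0, 0, -1], [0, 0.018, -0.04, 0, 0, 0, -1]]]}}

```text
t: 4.15
eef_pos: [582.2, -196.0, 213.6]
tcp_rot: [155.9, 0.1, 91.2]
ft_force: [-0.4, 0.2, -4.5]
grip_width: 0.133
finger_force: 43.6
```

```bash
cat >> h.py <<'E'
def place(lean,gap=0,h=0):
    A=lean_axes(PY,lean); R=PM+PX*(120*np.tan(np.radians(lean))+gap)+[0,0,h]
    return R+6*A[:,0]+176*A[:,2], tool_frame(PY,lean)
E
python3 - <<'E'
from h import *
from workcell import r
print(place(20)[0])
go(r,*place(20,35,125)); 
E
```

```text
[540.71177035 184.96111115 173.43802212]
to [575.1 191.5 298.4] shift [0.3875, 0.0361, -0.0775] rv [4.09, 3.68, -8.82] dist 0.397 10.4
```

Request:
{"fn": "play_rows", "kwargs": {"targets": [[[0, 0.003, -0.006, 0, 0, 0, -1], [0, 0.009, -0.02, 0, 0, 0, -1], [0, 0.018, -0.04, 0, 0, 0, -1], [0, 0.027, -0.058, 0, 0, 0, -1], [0.006, 0.033, -0.071, 0, 0, 0, -1], [0.02, 0.036, -0.0775, 0.2, 0.2, -0.5, -1], [0.04, 0.036, -0.0775, 0.4, 0.4, -0.9, -1], [0.065, 0.036, -0.0775, 0.7, 0.6, -1.5, -1], [0.09, 0.036, -0.0775, 1.0, 0.9, -2.1, -1], [0.115, 0.036, -0.0775, 1.2, 1.1, -2.6, -1]]]}}

```text
t: 5.15
eef_pos: [580.2, -78.8, 297.2]
tcp_rot: [157.2, 0.1, 94.2]
ft_force: [0.4, 0.7, -3.7]
grip_width: 0.136
finger_force: 43.6
```

Request:
{"fn": "play_rows", "kwargs": {"targets": [[[0.025, 0, 0, 0.3, 0.3, -0.6, -1], [0.055, 0, 0, 0.6, 0.6, -1.3, -1], [0.085, 0, 0, 0.9, 0.9, -2.0, -1], [0.115, 0, 0, 1.2, 1.1, -2.6, -1], [0.145, 0, 0, 1.5, 1.4, -3.3, -1], [0.175, 0, 0, 1.9, 1.7, -4.0, -1], [0.205, 0, 0, 2.2, 2.0, -4.7, -1], [0.23, 0, 0, 2.4, 2.2, -5.3, -1], [0.25, 0, 0, 2.6, 2.4, -5.7, -1], [0.26, 0, 0, 2.7, 2.5, -5.9, -1]]]}}

```text
t: 6.15
eef_pos: [561.3, 181.2, 296.9]
tcp_rot: [159.9, -0.1, 100.7]
ft_force: [0.5, -0.0, -3.8]
grip_width: 0.133
finger_force: 43.5
```

```bash
python3 - <<'E'
from h import *
from workcell import r
print(r.sense()["eef_pos"],r.sense()["qpos"].round(1),r.sense()["ft_force"].round(1))
go(r,*place(20,35,125)); go(r,*place(20,15,40));  go(r,*place(20,15,5)); go(r,*place(20,4,1))
E
```

```text
[561.25295912 181.24777301 296.88023862] [ -5.   15.7 -26.1 109.1  20.8  39.3 -32.7] [ 0.5 -0.  -3.8]
to [575.1 191.5 298.4] shift [0.0075, 0.0151, 0.0039] rv [0.08, -0.06, -0.16] dist 0.017 0.2
to [555.4 187.8 213.4] shift [0.0073, -0.0329, 0.0768] rv [0.08, -0.06, -0.16] dist 0.084 0.2
to [555.4 187.8 178.4] shift [0.0073, -0.0449, 0.1097] rv [0.08, -0.06, -0.16] dist 0.119 0.2
to [544.6 185.7 174.4] shift [0.0072, -0.0566, 0.1097] rv [0.08, -0.06, -0.16] dist 0.124 0.2
```

Move to the gap-35 hover, descend, and then look.

Request:
{"fn": "play_rows", "kwargs": {"targets": [[[0.002, 0.005, 0.001, 0, 0, 0, -1], [0.0055, 0.012, 0.003, 0, 0, 0, -1], [0.0075, 0.012, 0.01, 0, 0, 0, -1], [0.0075, 0.006, 0.022, 0, 0, 0, -1], [0.0075, -0.003, 0.036, 0, 0, 0, -1], [0.0075, -0.013, 0.05, 0, 0, 0, -1], [0.0075, -0.022, 0.062, 0, 0, 0, -1], [0.0075, -0.029, 0.071, 0, 0, 0, -1], [0.0075, -0.033, 0.076, 0, 0, 0, -1], [0.0075, -0.033, 0.077, 0, 0, 0, -1]]]}}

```text
t: 7.15
eef_pos: [555.9, 185.0, 212.8]
tcp_rot: [159.9, -0.1, 100.5]
ft_force: [-0.2, -0.3, -3.7]
grip_width: 0.136
finger_force: 43.5
```

```bash
python3 - <<'E'
from h import *
from workcell import r
print(r.sense()["eef_pos"])
f=r.grab_frame("scene");im=f["img"].copy()
A=lean_axes(PY,20);s_=r.sense();cc=s_["eef_pos"]-76*A[:,2]
for y in(-75,75):
  for z in(-100,100):
    q=proj(f,cc+A@np.array([6,y,z]));cv2.circle(im,tuple(int(round(v)) for v in q),2,(0,255,0),1)
for y in(-95,95):
  for z in (0,120):
    Y=np.array([-PX[1],PX[0],0]);q=proj(f,PM+Y*y+[0,0,z]);cv2.circle(im,tuple(int(round(v)) for v in q),2,(255,0,255),1)
cv2.imwrite("pics/s2.png",cv2.resize(im[50:290,270:530],None,fx=2.4,fy=2.4,interpolation=cv2.INTER_CUBIC)[:,:,::-1])
go(r,*place(20,6,5)); go(r,*place(20,2,0));go(r,*place(20,0,-3))
E
```

```text
[555.94808088 185.04258385 212.77173636]
to [546.6 186.1 178.4] shift [0.0026, -0.0209, 0.0295] rv [0.11, 0.04, -0.32] dist 0.036 0.3
to [542.7 185.3 173.4] shift [0.0025, -0.0264, 0.0328] rv [0.11, 0.04, -0.32] dist 0.042 0.3
to [540.7 185.  170.4] shift [0.0025, -0.0293, 0.0349] rv [0.11, 0.04, -0.32] dist 0.046 0.3
```

View pics/s2.png

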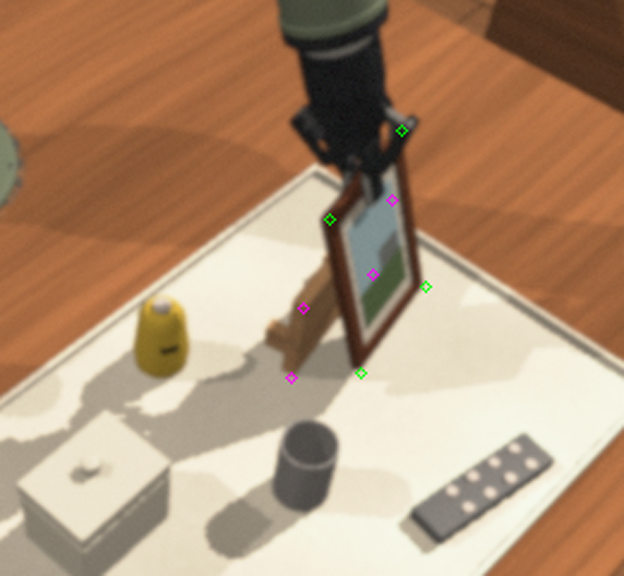

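The view shows the frame held in front of the panel, with the predicted corners within about 5 mm: foot corner at (360,366) against a predicted (361,373). The panel corners agree too, so I'll lower it toward contact.

Request:
{"fn": "play_rows", "kwargs": {"targets": [[[0.001, -0.003, 0.004, 0, 0, -0.1, -1], [0.002, -0.008, 0.011, 0, 0, -0.2, -1], [0.0025, -0.014, 0.02, 0, 0, -0.3, -1], [0.0025, -0.019, 0.027, 0, 0, -0.3, -1], [0.0025, -0.021, 0.0295, 0, 0, -0.3, -1], [0.0025, -0.0225, 0.0305, 0, 0, -0.3, -1], [0.0025, -0.024, 0.0315, 0, 0, -0.3, -1], [0.0025, -0.025, 0.032, 0, 0, -0.3, -1], [0.0025, -0.026, 0.0325, 0, 0, -0.3, -1], [0.0025, -0.026, 0.0328, 0, 0, -0.3, -1]]]}}

```text
t: 8.2
eef_pos: [543.0, 185.4, 173.9]
tcp_rot: [159.9, 0.0, 100.8]
ft_force: [0.3, -0.1, -4.0]
grip_width: 0.135
finger_force: 43.6
```

Request:
{"fn": "play_rows", "kwargs": {"targets": [[[0, -0.0003, 0.001, 0, 0, 0, -1], [0, -0.0005, 0.0015, 0, 0, 0, -1], [0, -0.0007, 0.002, 0, 0, 0, -1], [0, -0.0009, 0.0025, 0, 0, 0, -1], [0, -0.001, 0.003, 0, 0, 0, -1], [0, -0.001, 0.003, 0, 0, 0, -1], [0, -0.001, 0.003, 0, 0, 0, -1], [0, -0.001, 0.003, 0, 0, 0, -1], [0, -0.001, 0.003, 0, 0, 0, -1], [0, -0.001, 0.003, 0, 0, 0, -1]]]}}

```text
t: 9.2
eef_pos: [544.1, 186.0, 173.1]
tcp_rot: [159.6, 0.0, 100.8]
ft_force: [-17.8, -4.8, 39.1]
grip_width: 0.134
finger_force: 50.5
```

Request:
{"fn": "play_rows", "kwargs": {"targets": [[[0, 0.0003, -0.001, 0, 0, 0, -1], [0, 0.0007, -0.002, 0, 0, 0, -1], [0, 0.0007, -0.002, 0, 0, 0, -1], [0, 0.0007, -0.002, 0, 0, 0, -1], [0, 0.0007, -0.002, 0, 0, 0, -1], [0, -0.0005, -0.002, 0, 0, 0, -1], [0, -0.0015, -0.0025, 0, 0, 0, -1], [0, -0.0025, -0.003, 0, 0, 0, -1], [0, -0.0025, -0.003, 0, 0, 0, -1], [0, -0.0025, -0.003, 0, 0, 0, -1]]]}}

```text
t: 10.2
eef_pos: [541.1, 185.2, 173.2]
tcp_rot: [159.7, -0.0, 100.8]
ft_force: [9.5, 1.3, -3.4]
grip_width: 0.135
finger_force: 43.2
```

The panel now pushes back with about 9 N while the foot is just at the floor. I'll release.

Request:
{"fn": "play_rows", "kwargs": {"targets": [[[0, 0, 0, 0, 0, 0, -0.7], [0, 0, 0, 0, 0, 0, -0.6], [0, 0, 0, 0, 0, 0, -0.5], [0, 0, 0, 0, 0, 0, -0.4], [0, 0, 0, 0, 0, 0, -0.3], [0, 0, 0, 0, 0, 0, -0.2], [0, 0, 0, 0, 0, 0, -0.1], [0, 0, 0, 0, 0, 0, -0.1], [0, 0, 0, 0, 0, 0, -0.1], [0, 0, 0, 0, 0, 0, -0.1]]]}}

```text
t: 11.2
eef_pos: [539.8, 184.8, 172.7]
tcp_rot: [159.9, 0.0, 100.8]
ft_force: [-0.5, -0.4, -0.1]
grip_width: 0.448
finger_force: 0.0
```

```bash
python3 - <<'E'
from h import *
from workcell import r
f=r.grab_frame("wrist");cv2.imwrite("pics/w2.png",f["img"][:,:,::-1])
s_=r.sense();print(s_["ft_force"].round(1),s_["finger_force"],s_["grip_width"],s_["qpos"].round())
E
```

```text
[ 0.4 -0.4 -0.5] 0.0 0.45072663225000714 [-15.  23. -17. 120.  36.  22. -50.]
```

View pics/w2.png

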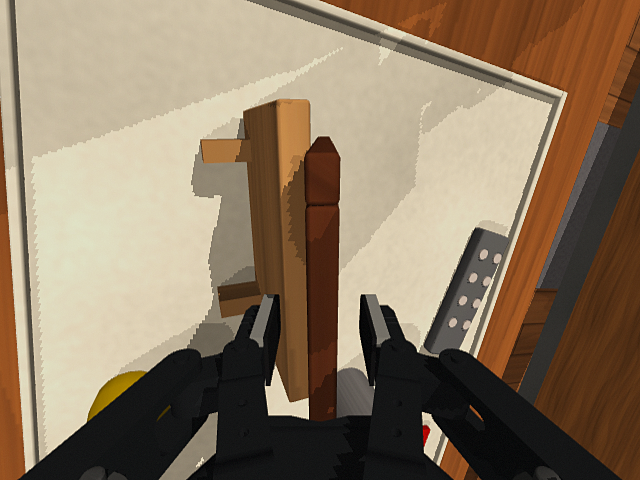

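The frame leans on the panel, square and between the open pads. Its top edge spans (322,140)–(322,415), and the pads are clear of it. I'll retreat along the frame.

Request:
{"fn": "play_rows", "kwargs": {"targets": [[[0, 0, -0.003, 0, 0, 0, -0.1], [0, 0, -0.01, 0, 0, 0, -0.1], [0, 0, -0.022, 0, 0, 0, -0.1], [0, 0, -0.037, 0, 0, 0, -0.1], [0, 0, -0.055, 0, 0, 0, -0.1], [0, 0, -0.073, 0, 0, 0, 0.2], [0, 0, -0.09, 0, 0, 0, 0.5], [0, 0, -0.103, 0, 0, 0, 0.8], [0, 0, -0.11, 0, 0, 0, 1], [0, 0, -0.112, 0, 0, 0, 1]]]}}

```text
t: 12.25
eef_pos: [502.0, 177.6, 278.7]
tcp_rot: [159.8, 0.0, 100.8]
ft_force: [-1.0, 0.8, -0.2]
grip_width: 0.997
finger_force: 0.0
```

```bash
python3 - <<'E'
from h import *
from workcell import r
f=r.grab_frame("top");cv2.imwrite("pics/t3.png",f["img"][:,:,::-1]); pickle.dump(f,open("t3.pkl","wb"))
go(r,[671,-8,220],down(190.8)); go(r,[600,80,300],down(150))
E
```

```text
to [671  -8 220] shift [-0.2138, 0.1033, 0.1002] rv [15.79, 15.85, -89.03] dist 0.258 91.8
to [600  80 300] shift [-0.1142, 0.0808, 0.0067] rv [18.89, 8.69, -48.72] dist 0.14 53.0
```

Request:
{"fn": "play_rows", "kwargs": {"targets": [[[-0.008, 0.005, -0.006, 0.9, 0.4, -2.4, 1], [-0.02, 0.013, -0.01, 2.6, 1.2, -6.8, 1], [-0.033, 0.022, -0.01, 4.5, 2.1, -11.7, 1], [-0.046, 0.032, -0.008, 6.8, 3.1, -17.5, 1], [-0.06, 0.042, -0.005, 9.1, 4.2, -23.4, 1], [-0.073, 0.052, -0.002, 11.3, 5.2, -29.2, 1], [-0.086, 0.061, 0.001, 13.6, 6.3, -35.1, 1], [-0.098, 0.07, 0.004, 15.9, 7.3, -40.9, 1], [-0.108, 0.077, 0.006, 17.8, 8.2, -45.8, 1], [-0.114, 0.081, 0.007, 18.9, 8.7, -48.7, 1]]]}}

```text
t: 13.3
eef_pos: [601.0, 79.5, 297.7]
tcp_rot: [-179.8, -0.2, 150.1]
ft_force: [-0.5, -0.7, -0.0]
grip_width: 1.002
finger_force: 0.0
```

```bash
python3 - <<'E'
from h import *
from workcell import r
print(r.sense()["qpos"].round())
go(r,[671,-8,220],down(190.8))
E
```

```text
[ 10.  28. -33.  89.  16.  68.  33.]
to [671  -8 220] shift [-0.1045, -0.0408, 0.0775] rv [-0.08, -0.22, -40.67] dist 0.136 40.7
```

Request:
{"fn": "play_rows", "kwargs": {"targets": [[[-0.006, -0.002, 0.002, 0, 0, -2, 1], [-0.018, -0.006, 0.008, 0, 0, -6, 1], [-0.032, -0.012, 0.018, 0, 0, -11.5, 1], [-0.048, -0.019, 0.03, 0, 0, -18, 1], [-0.064, -0.025, 0.044, 0, 0, -24.5, 1], [-0.079, -0.031, 0.057, 0, 0, -31, 1], [-0.092, -0.036, 0.067, 0, 0, -36, 1], [-0.1, -0.039, 0.074, 0, 0, -39.5, 1], [-0.1045, -0.041, 0.0775, 0, 0, -40.7, 1], [-0.1045, -0.041, 0.0775, 0, 0, -40.7, 1]]]}}

```text
t: 14.3
eef_pos: [670.1, -7.9, 220.3]
tcp_rot: [180.0, -0.1, -169.4]
ft_force: [-0.2, -0.2, -1.2]
grip_width: 0.996
finger_force: 0.0
```

```bash
python3 - <<'E'
from h import *
from workcell import r
f=r.grab_frame("wrist");im=f["img"].copy()
C=np.array([671,-8.4,91])
for a in range(0,360,20):
    q=proj(f,C+30*np.array([np.cos(a*np.pi/180),np.sin(a*np.pi/180),0]));cv2.circle(im,tuple(int(round(v)) for v in q),3,(0,255,0),1)
print(proj(f,C),proj(f,C+[10,0,0]),proj(f,C+[0,10,0]))
cv2.imwrite("pics/w4.png",im[:,:,::-1])
print(r.sense()["eef_pos"],r.sense()["tcp_rot"],r.sense()["qpos"].round())
E
```

```text
[318.07073713 235.82871131] [315.89537683 246.93610577] [329.8427687  237.93103389]
[670.02826554  -7.24530116 221.06827562] [ 1.79965335e+02 -1.00059254e-01 -1.69392615e+02] [ 19.  40. -39.  84.  26.  66.  76.]
```

View pics/w4.png

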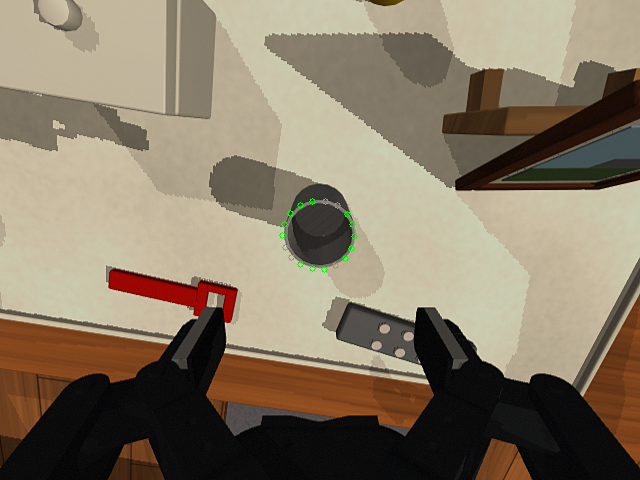

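View pics/t3.png

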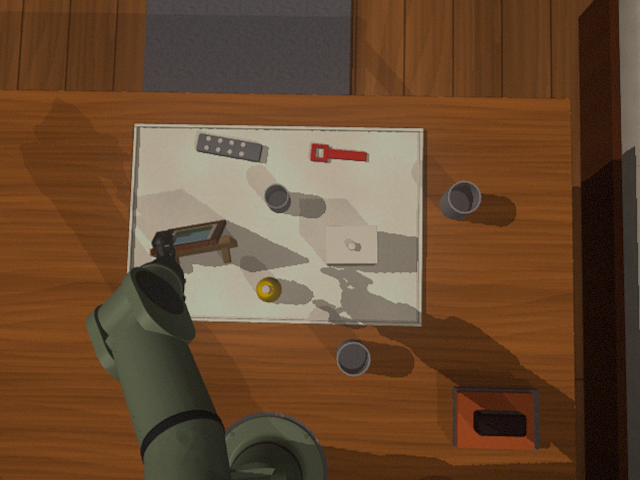

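The wrist view shows the cup rim at (320,234), within a pixel of the projection. The frame's near foot corner is at (458,189). The top view shows the frame leaning square on the panel, with its foot edge from about (172,233) to (225,221). Now I'll grip the cup and check the foot numerically.

```bash
python3 - <<'E'
from h import *
from workcell import r
f=r.grab_frame("wrist");print("w corner",onz(f,(458,189),11).round(1))
t=pickle.load(open("t3.pkl","rb"));Y=np.array([-PX[1],PX[0],0])
F=PM+PX*55+[0,0,4.5];print("pred foot",F.round(1),"ends",(F-75*Y).round(1),(F+75*Y).round(1),proj(t,F-75*Y).round(1),proj(t,F+75*Y).round(1),proj(f,F-75*Y).round(1))
# dark-wood mask in top view: front (upper) boundary of the frame
hsv=cv2.cvtColor(t["img"],cv2.COLOR_RGB2HSV).astype(int);m=(hsv[...,1]>100)&(hsv[...,2]<110)&((hsv[...,0]<14)|(hsv[...,0]>170))
pts=[]
for x in range(180,228,4):
    y=np.where(m[210:250,x])[0]
    if len(y):pts.append(onz(t,(x,210+y[0]-.5),10.5)); print(x,210+y[0],pts[-1].round(1)[:2],"in panel",((pts[-1]-PM)@PX).round(1)+9,((pts[-1]-PM)@Y).round(1))
go(r,[670,-7.5,60],down(190.8))
E
```

```text
w corner [619.6 130.3  11. ]
pred foot [605.4 197.3  10.5] ends [619.5 123.6  10.5] [591.4 271.   10.5] [225.8 220.2] [167.5 229.9] [451.7 187.6]
180 228 [598.3 239.4] in panel 64.9 42.7
184 227 [601.  229.3] in panel 65.7 32.3
188 227 [601.3 219.2] in panel 64.0 22.2
192 226 [604.  209.1] in panel 64.8 11.8
196 225 [606.8 199. ] in panel 65.7 1.4
200 224 [609.6 189. ] in panel 66.5 -9.0
204 224 [609.8 178.8] in panel 64.8 -19.0
208 223 [612.5 168.7] in panel 65.6 -29.4
212 222 [615.3 158.7] in panel 66.5 -39.8
216 222 [615.5 148.5] in panel 64.8 -49.8
220 221 [618.3 138.4] in panel 65.6 -60.2
to [670.   -7.5  60. ] shift [0.0, -0.0006, 0.1616] rv [0.03, -0.06, -0.17] dist 0.162 0.2
```

Request:
{"fn": "play_rows", "kwargs": {"targets": [[[0, 0, 0.01, 0, 0, 0, 1], [0, -0.0005, 0.03, 0, 0, 0, 1], [0, -0.0005, 0.055, 0, 0, 0, 1], [0, -0.0005, 0.08, 0, 0, 0, 1], [0, -0.0005, 0.105, 0, 0, 0, 1], [0, -0.0005, 0.128, 0, 0, 0, 1], [0, -0.0005, 0.147, 0, 0, 0, 1], [0, -0.0005, 0.158, 0, 0, 0, 1], [0, -0.0005, 0.1615, 0, 0, 0, 1], [0, -0.0005, 0.1615, 0, 0, 0, 1]]], "newtons": 25}}

```text
t: 15.4
eef_pos: [670.3, -7.8, 60.2]
tcp_rot: [180.0, -0.0, -169.3]
ft_force: [-0.3, -0.2, 0.0]
grip_width: 1.0
finger_force: 0.0
```

Request:
{"fn": "play_rows", "kwargs": {"targets": [[[0, 0, 0, 0, 0, 0, 0.7], [0, 0, 0, 0, 0, 0, 0.5], [0, 0, 0, 0, 0, 0, 0.3], [0, 0, 0, 0, 0, 0, 0.1], [0, 0, 0, 0, 0, 0, 0], [0, 0, 0, 0, 0, 0, 0], [0, 0, 0, 0, 0, 0, 0], [0, 0, 0, 0, 0, 0, 0], [0, 0, 0, 0, 0, 0, 0], [0, 0, 0, 0, 0, 0, 0]]]}}

```text
t: 16.4
eef_pos: [670.6, -8.0, 61.1]
tcp_rot: [-180.0, 0.0, -169.3]
ft_force: [-1.8, -0.7, 5.8]
grip_width: 0.687
finger_force: 26.5
```

```bash
cat >>h.py <<'E'
YP=np.array([-PX[1],PX[0],0])
def cuppos(gap,z): return PM*[1,1,0]+PX*(56+30+gap)+YP*4+[0,0,z]
E
python3 - <<'E'
from h import *
from workcell import r
print(r.sense()["eef_pos"],r.sense()["grip_width"],r.sense()["finger_force"],r.sense()["ft_force"])
for a in((20,105),(20,62),(2,60)): go(r,cuppos(*a),down(190.8))
E
```

```text
[670.63164777  -7.99215292  61.13299369] 0.686977821906565 26.521838111802936 [-1.79027143 -0.73934953  5.7955602 ]
to [654.8 210.8 105. ] shift [-0.025, 0.2179, -0.0439] rv [-0.01, 0.02, -0.12] dist 0.224 0.1
to [654.8 210.8  62. ] shift [-0.025, 0.2179, -0.0009] rv [-0.01, 0.02, -0.12] dist 0.219 0.1
to [637.1 207.4  60. ] shift [-0.007, 0.2179, 0.0011] rv [-0.01, 0.02, -0.12] dist 0.218 0.1
```

Request:
{"fn": "play_rows", "kwargs": {"targets": [[[0, 0, -0.005, 0, 0, 0, -0.1], [0, 0, -0.014, 0, 0, 0, -0.1], [-0.001, 0.008, -0.022, 0, 0, 0, -0.1], [-0.003, 0.025, -0.025, 0, 0, 0, -0.1], [-0.006, 0.05, -0.025, 0, 0, 0, -0.1], [-0.009, 0.075, -0.025, 0, 0, 0, -0.1], [-0.012, 0.1, -0.025, 0, 0, 0, -0.1], [-0.014, 0.122, -0.025, 0, 0, 0, -0.1], [-0.016, 0.138, -0.025, 0, 0, 0, -0.1], [-0.017, 0.145, -0.025, 0, 0, 0, -0.1]]]}}

```text
t: 17.4
eef_pos: [659.4, 140.7, 85.4]
tcp_rot: [179.9, -0.0, -169.2]
ft_force: [-0.3, -0.0, -1.4]
grip_width: 0.687
finger_force: 27.4
```

Request:
{"fn": "play_rows", "kwargs": {"targets": [[[0, 0.01, 0, 0, 0, 0, -0.1], [-0.002, 0.025, 0, 0, 0, 0, -0.1], [-0.004, 0.042, 0, 0, 0, 0, -0.1], [-0.006, 0.056, 0, 0, 0, 0, -0.1], [-0.007, 0.066, 0, 0, 0, 0, -0.1], [-0.008, 0.072, 0.003, 0, 0, 0, -0.1], [-0.008, 0.073, 0.009, 0, 0, 0, -0.1], [-0.008, 0.073, 0.015, 0, 0, 0, -0.1], [-0.008, 0.073, 0.02, 0, 0, 0, -0.1], [-0.008, 0.073, 0.021, 0, 0, 0, -0.1]]]}}

```text
t: 18.4
eef_pos: [654.1, 210.0, 63.1]
tcp_rot: [-180.0, -0.1, -169.3]
ft_force: [-0.8, 0.6, -1.2]
grip_width: 0.69
finger_force: 27.4
```

```bash
python3 - <<'E'
from h import *
from workcell import r
s_=r.sense();print(s_["eef_pos"],s_["grip_width"],s_["finger_force"],s_["ft_force"].round(1),s_["qpos"].round())
for a in((20,62),(2,62),(0,61)): go(r,cuppos(*a),down(190.8))
E
```

```text
[654.05599022 210.04534675  63.06742293] 0.6898064968880655 27.434558705426753 [-0.8  0.6 -1.2] [ -2.  51. -34.  87.  33.  53.  54.]
to [654.8 210.8  62. ] shift [-0.0008, 0.0006, 0.0011] rv [-0.02, -0.12, -0.15] dist 0.001 0.2
to [637.1 207.4  62. ] shift [0.0172, 0.0006, 0.0011] rv [-0.02, -0.12, -0.15] dist 0.017 0.2
to [635.1 207.   61. ] shift [0.0192, 0.0006, 0.0021] rv [-0.02, -0.12, -0.15] dist 0.019 0.2
```

Request:
{"fn": "play_rows", "kwargs": {"targets": [[[0.002, 0, 0, 0, 0, 0, -0.1], [0.005, 0, 0, 0, 0, 0, -0.1], [0.008, 0, 0, 0, 0, 0, -0.1], [0.011, 0, 0, 0, 0, 0, -0.1], [0.013, 0, 0, 0, 0, 0, -0.1], [0.0145, 0, 0, 0, 0, 0, -0.1], [0.0155, 0, 0, 0, 0, 0, -0.1], [0.0165, 0, 0, 0, 0, 0, -0.1], [0.017, 0, 0, 0, 0, 0, -0.1], [0.017, 0, 0, 0, 0, 0, -0.1]]]}}

```text
t: 19.4
eef_pos: [637.6, 207.7, 64.1]
tcp_rot: [180.0, -0.1, -169.3]
ft_force: [0.5, 0.2, -1.3]
grip_width: 0.683
finger_force: 27.4
```

Request:
{"fn": "play_rows", "kwargs": {"targets": [[[0.0003, 0, 0.0003, 0, 0, 0, -0.1], [0.0006, 0, 0.0006, 0, 0, 0, -0.1], [0.0009, 0, 0.0009, 0, 0, 0, -0.1], [0.0012, 0, 0.001, 0, 0, 0, -0.1], [0.0015, 0, 0.001, 0, 0, 0, -0.1], [0.0018, 0, 0.001, 0, 0, 0, -0.1], [0.002, 0, 0.001, 0, 0, 0, -0.1], [0.002, 0, 0.001, 0, 0, 0, -0.1], [0.002, 0, 0.001, 0, 0, 0, -0.1], [0.002, 0, 0.001, 0, 0, 0, -0.1]]]}}

```text
t: 20.4
eef_pos: [635.9, 207.5, 63.3]
tcp_rot: [180.0, -0.0, -169.3]
ft_force: [4.1, 1.4, 0.9]
grip_width: 0.685
finger_force: 27.6
```

Contact with the frame's foot: +4 N along x. I'll back off half a millimetre and lower to the tray.

Request:
{"fn": "play_rows", "kwargs": {"targets": [[[-0.0005, 0, 0, 0, 0, 0, -0.1], [-0.0008, 0, 0.0005, 0, 0, 0, -0.1], [-0.0008, 0, 0.001, 0, 0, 0, -0.1], [-0.0008, 0, 0.0013, 0, 0, 0, -0.1], [-0.0008, 0, 0.0016, 0, 0, 0, -0.1], [-0.0008, 0, 0.0016, 0, 0, 0, -0.1], [-0.0008, 0, 0.0016, 0, 0, 0, -0.1], [-0.0008, 0, 0.0016, 0, 0, 0, -0.1], [-0.0008, 0, 0.0016, 0, 0, 0, -0.1], [-0.0008, 0, 0.0016, 0, 0, 0, -0.1]]]}}

```text
t: 21.4
eef_pos: [636.4, 207.5, 61.5]
tcp_rot: [180.0, -0.1, -169.3]
ft_force: [4.7, 2.2, 1.5]
grip_width: 0.685
finger_force: 27.7
```

Request:
{"fn": "play_rows", "kwargs": {"targets": [[[-0.0003, 0, 0.0003, 0, 0, 0, -0.1], [-0.0005, 0, 0.0006, 0, 0, 0, -0.1], [-0.0005, 0, 0.001, 0, 0, 0, -0.1], [-0.0005, 0, 0.001, 0, 0, 0, -0.1], [-0.0005, 0, 0.001, 0, 0, 0, -0.1], [-0.0005, 0, 0.001, 0, 0, 0, -0.1], [-0.0005, 0, 0.001, 0, 0, 0, -0.1], [-0.0005, 0, 0.001, 0, 0, 0, -0.1], [-0.0005, 0, 0.001, 0, 0, 0, -0.1], [-0.0005, 0, 0.001, 0, 0, 0, -0.1]]]}}

```text
t: 22.4
eef_pos: [636.9, 207.6, 61.1]
tcp_rot: [-180.0, -0.1, -169.3]
ft_force: [0.7, -1.1, 11.9]
grip_width: 0.688
finger_force: 28.6
```

Fz is +12 N, so the cup is on the floor. I'll ease off slightly, open slowly and retreat upward.

Request:
{"fn": "play_rows", "kwargs": {"targets": [[[0, 0, -0.0007, 0, 0, 0, -0.1], [0, 0, -0.0007, 0, 0, 0, -0.1], [0, 0, -0.0007, 0, 0, 0, 0.4], [0, 0, -0.0007, 0, 0, 0, 0.45], [0, 0, -0.0007, 0, 0, 0, 0.5], [0, 0, -0.0007, 0, 0, 0, 0.6], [0, 0, -0.0007, 0, 0, 0, 0.7], [0, 0, -0.0007, 0, 0, 0, 0.8], [0, 0, -0.0007, 0, 0, 0, 0.9], [0, 0, -0.0007, 0, 0, 0, 0.9]]]}}

```text
t: 23.4
eef_pos: [636.9, 207.6, 61.3]
tcp_rot: [180.0, -0.1, -169.3]
ft_force: [0.7, -1.1, 0.5]
grip_width: 0.95
finger_force: 0.0
```

Request:
{"fn": "play_rows", "kwargs": {"targets": [[[0, 0, -0.003, 0, 0, 0, 0.9], [0, 0, -0.01, 0, 0, 0, 0.9], [-0.001, 0, -0.022, 0, 0, 0, 0.9], [-0.004, 0, -0.04, 0, 0, 0, 0.9], [-0.01, 0, -0.06, 0, 0, 0, 0.9], [-0.02, 0, -0.085, 0, 0, 0, 0.9], [-0.03, 0, -0.11, 0, 0, 0, 0.9], [-0.04, 0, -0.135, 0, 0, 0, 0.9], [-0.045, 0, -0.15, 0, 0, 0, 0.9], [-0.045, 0, -0.155, 0, 0, 0, 0.9]]]}}

```text
t: 24.4
eef_pos: [682.2, 216.4, 218.9]
tcp_rot: [179.9, 0.1, -169.3]
ft_force: [-0.5, -0.8, 0.4]
grip_width: 0.949
finger_force: 0.0
```

```bash
python3 - <<'E'
from h import *
from workcell import r
f=r.grab_frame("wrist");pickle.dump(f,open("w5.pkl","wb"));cv2.imwrite("pics/w5.png",f["img"][:,:,::-1])
C=cuppos(1,91);q=proj(f,C);print("pred rim",q.round())
g=cv2.medianBlur(cv2.cvtColor(f["img"],cv2.COLOR_RGB2GRAY),3)
e=np.linalg.norm(proj(f,C+YP*30)-q)
h=cv2.HoughCircles(g,cv2.HOUGH_GRADIENT,1,15,param1=80,param2=18,minRadius=int(e*.85),maxRadius=int(e*1.15))
print("r",e)
for k in ([] if h is None else h[0][:4]):
    p=onz(f,k[:2],91);d=p-PM;print(k,p.round(1),"panel",(d@PX+9).round(1),(d@YP).round(1))
hsv=cv2.cvtColor(f["img"],cv2.COLOR_RGB2HSV).astype(int);m=(hsv[...,1]>100)&(hsv[...,2]<120)&((hsv[...,0]<14)|(hsv[...,0]>170))
for c in blobs(m,200)[:3]:
    b=cv2.boxPoints(cv2.minAreaRect(c));print("dark wood",cv2.contourArea(c),b.round().tolist())
for z in(-100,100):
  for y in(-75,75):
    A=lean_axes(PY,20);cc=PM+PX*56+[0,0,4.1]-6*A[:,0]+100*A[:,2]+YP*4;print("pred frame",z,y,proj(f,cc+A@np.array([6,y,z])).round())
print(r.sense()["ft_force"].round(1),r.sense()["finger_force"])
E
```

```text
pred rim [318. 178.]
r 38.37376637880461
[318.5 178.5  36.6] [636.8 207.7  91. ] panel 96.7 4.3
[323.5 161.5  32.4] [623.3 209.   91. ] panel 83.8 8.2
dark wood 8906.0 [[150.0, 0.0], [473.0, 0.0], [473.0, 134.0], [150.0, 134.0]]
dark wood 939.5 [[113.0, 454.0], [168.0, 454.0], [168.0, 479.0], [113.0, 479.0]]
dark wood 853.5 [[-7.0, 370.0], [25.0, 344.0], [64.0, 394.0], [32.0, 419.0]]
pred frame -100 -75 [242. 134.]
pred frame -100 75 [395. 134.]
pred frame 100 -75 [119. -45.]
pred frame 100 75 [514. -46.]
[-0.6  0.6 -0.5] 0.0
```

The cup rim is at panel (97, 4) mm. The frame's foot edge sits at row 134 as predicted, so the cup axis is about 32 mm from the foot. Nothing else was touched, so I'm handing in.

```bash
python3 -c "
from workcell import r
print(r.close_job())"
```

```text
the job is handed in; nothing more can be done
None
```

I handed the job in without seeing a verdict; by my last measurements the frame leans square on the panel at about 20°, with its foot 65 mm out, and the cup stands upright and released with its axis about 32 mm from the frame's foot.

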